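Tip baking beads from a covered scoop into the steel bowl

ROBOT

A 6-joint arm with a two-finger parallel gripper is mounted at the origin on the work surface. World frame = base frame: x ahead of the robot, y to its left, z up, the work surface at z = 0. Lengths are in m, angles in degrees, forces in N, time in s.
With the tool pointing down it reaches from about 0.25 to 0.775 m from the base axis. Payload 8.9 kg.
Tool frame: the origin (TCP) lies midway between the tips of the shut fingers; the grasp point (between the pads) lies 19 mm behind it; x points along the fingers, y is the direction in which the jaws open and shut, and the axes are right-handed (so a half turn about x gives the same grasp; the last joint's range is limited). The gripper opens to 85 mm and grips with 20 to 120 N. Pads are 22 mm wide; open, the fingers measure 114 mm over their backs; the gripper's body (76 mm by 85 mm) begins 54 mm behind the grasp point. The pads swing forward as they close: fully open they stand 13 mm farther back than shut.
Start: joints at [59.399, 16.656, -8.789, 64.555, 0, 82.019], TCP at [0.202, 0.485, 0.211] pointing down, gripper open.
Joint ranges: [-144.48, 144.48], [-52.06, 99.96], [-74.48, 78.29], [-112.23, 115.85], [-86.99, 84.42], [-180, 180]. Speed limits (degrees/s): [127.2, 127.2, 159.86, 180, 180, 180].

INTERFACE

Orientations are given as a 3x3 rotation matrix whose columns are the frame's x, y, z axes.
In Python, from workcell import arm gives the robot as it stands. The module is installed in compiled form; this text tells all that it offers.
- The arm moves only by the tool jog_arm, never from a script. Its argument "commands" is a list that holds one entry, the list of rows, each a list of 6 numbers: the shift along the world's x, y, z in m, then the turn, a rotation vector about the world's x, y, z in degrees. In form: [[[x, y, z, ax, ay, az], ...]]. A call has 1 to 20 rows; each row is the pose to reach, as a shift and turn from the pose measured when the call began; what a row does not reach only later rows make up. A row lasts 1/10 s, in which the tool goes at most 50 mm and 8.59 degrees, less where a joint would pass 70% of its speed; a pose out of reach is approached as far as the arm can. A call with a gripper value outside its range is refused whole. "fingers" is the opening in per cent of the stroke, from 0 (shut) to 100 (fully open), set as the call begins (left out, the last holds). The fingers move at their own pace and stop on an object; "force" is the grip in N (left out, the last holds). Time passes only in rows, so rows that repeat a pose let the fingers close. It gives the time, the measured TCP pose, the force and the opening at its end, in the units of the state.
- arm.state(): the state, without advancing time (a new reading comes with each control period).
- arm.snapshot(name): name is "side" or "top" or "wrist"; returns the picture (420x560x3 uint8, red, green, blue); there is no depth.
- arm.calibration(name): a dict with "vertical_fov" (degrees; the focal length in pixels is half the picture's height over the tangent of half this angle, whatever the lens; pixels are square), "cx", "cy" (the principal point, pixels), "T" (4x4, takes a point from camera to world coordinates). Camera axes: x right, y up, looking along -z (the intrinsics and any distortion apply to the point x, -y, -z); pixel columns grow to the right and rows downward; lengths in m; the calibration is good to about 2 mm. A picture is of the moment at which its call begins: read the wrist's pose just before it. calibration takes no time and is no camera call; for the wrist camera it gives the pose at the moment of the call.
- arm.hand_in(): hands the job in, once; it reports no verdict.
Trained networks look in the newest picture that a camera, given by its name, has taken for a name from the list of things; names that differ only in an ending like _2 or _b are one class to them, and where a whole thing is asked for, a point or a joint stands for the part that bears it (a point fixed in the world has none). Each returns a list of dicts, best first, with "confidence" (0 to 1); they miss things now and then, are a little off and sometimes report something else, mostly with a low value. They report only what shows in the picture. A call takes as long as a camera call.
- arm.find_in(camera, thing): "at" ([x, y, z] in m, in world coordinates, good to about 4 mm: the middle of the surface that is visible of it).
- arm.trace(camera, thing): "mask" (420x560 bool, what is visible of it).
The state is a dict: "time_s": time; "qpos": joint angles; "joint_velocities": joint speeds; "joint_efforts": joint torques, N m; "eef_pos": TCP position; "orientation": TCP orientation; "wrist_force": force on the tool from outside, world axes, zero at the start; "wrist_torque": the same for the moment, N m; "finger_gap": opening from 0.0 (shut) to 1.0 (fully open).
Only numpy, scipy, OpenCV 4.12 (cv2) and the standard library are available. Lean on these libraries where they do the work, as an engineer would, in place of code of your own. Each camera call takes 0.05 s, during which the arm holds its last target.

TASK

Two ceramic baking beads lie in the small covered scoop. Pinch its lid shut against the grip rib, carry it shut to the steel bowl, tip it nose-down over the bowl and ease the fingers apart so that the lid slides aside and both beads roll out into the bowl, which stays where it is. Then stand the scoop upright on the grey slab clear of the bowl and let go of it only once it is standing.

Things in the scene. Friction and masses are not known exactly. Their poses are not given: they have to be found in the camera images.
- scoop_grip (a point): Covered scoop: aluminium trough 100 x 52 x 36 mm high, 0.28 kg, grey sliding lid. x points to its nose, z up. Two upright cross ribs on top, 39 to 81 mm above its underside, 40 wide, 4 thick: rear one fixed, front one on the lid. This point: half-way up the ribs, midway between their outer faces when shut, 60 mm above the underside, 21 mm above the deck beside the ribs
- lid (a joint): Sliding lid (m): 0 shut, 0.034 open (slid to the nose). A spring opens it, 11 N shut, 7 N open: shut only while the ribs are squeezed together. Over the ribs' outer faces: 30 mm shut, 64 open. Rear rib's outer face is always 15 mm behind scoop_grip. Pinch the ribs from above, closing along the scoop. Fingers eased to 50-60 mm still hold the scoop, by the spring; past 64 it drops
- scoop_lip (a point): Middle of the pouring lip, the nose edge of the scoop's inner floor: 51 mm ahead of and 46.7 mm below scoop_grip. The lid's apron shuts the nose; opened, it leaves a 34 mm gap ahead of the lip where the beads drop, and stands up to 37 mm beyond the lip. The floor rises 3.6 degrees to the nose: beads stay in when level, roll out when tipped nose-down some 35 degrees
- bead1_center (a point): Centre of a white ceramic bead, a ball of 20 mm diameter, 11 g, lying in the scoop
- bead2_center (a point): Centre of the other bead, the same
- bowl_rim (a point): Centre of the mouth of the round steel bowl, 170 mm across, 60 high, wall 4, 0.4 kg, standing loose on the grey slab; z up. The yellow plate is as wide but shallow and not used. The slab's top is at z = 0.012 m, spans x 0.08 to 0.96, y -0.50 to 0.74, and carries everything: scoop_grip is at z = 0.072 when standing, the bowl's rim too

How it is judged (in metres and radians):
On the way, in this order (a step that is already met when the one before it is completed fails the run):
1. the scoop is lifted clear with its lid held shut by the fingers (height (world z) of scoop_grip above 0.11 m and value of joint lid below 0.006 m and contact force between the fingers and lid above 1 N), for 0.2 s.
2. it is brought over the bowl, still shut, with both beads inside (horizontal distance between scoop_lip and bowl_rim below 0.075 m and value of joint lid below 0.006 m and distance between each of bead1_center, bead2_center and scoop_grip below 0.085 m), for 0.1 s.
3. it is tipped nose-down over the bowl, in the fingers, with the lid slid aside (horizontal distance between scoop_lip and bowl_rim below 0.08 m and value of joint lid above 0.015 m and angle between scoop_grip's own z axis and vertical above 0.25 rad and contact force between the fingers and lid above 0.5 N), for 0.1 s.
4. it stands upright on the slab clear of the bowl, still in the fingers (height (world z) of scoop_grip below 0.082 m and angle between scoop_grip's own z axis and vertical below 0.175 rad and horizontal distance between scoop_grip and bowl_rim above 0.1 m and contact force between the fingers and lid above 0.5 N), for 0.05 s.
At the end, for the whole second after the job is handed in: both beads lie inside the steel bowl, which stands upright (within 10 degrees), and the scoop stands upright (within 10 degrees) and still on the grey slab, its grip at least 100 mm from the bowl's centre, released; the bowl has not been pushed more than 30 mm (horizontal distance between each of bead1_center, bead2_center and bowl_rim below 0.08 m and z of each of bead1_center, bead2_center in the frame of bowl_rim below 0 m and angle between each of bowl_rim, scoop_grip's own z axis and vertical below 0.175 rad and height (world z) of scoop_grip between 0.068 and 0.078 m and horizontal distance between scoop_grip and bowl_rim above 0.1 m and linear speed of scoop below 0.02 m/s); the robot touches nothing.
It fails at once if the lid comes open away from the bowl while the scoop is lifted with a bead still inside (height (world z) of scoop_grip above 0.1 m and value of joint lid above 0.012 m and horizontal distance between scoop_lip and bowl_rim above 0.11 m and distance between any of bead1_center, bead2_center and scoop_grip below 0.06 m).
It fails at once if the bowl is pushed more than 30 mm from its place (distance of bowl_rim from where it was at the start of the episode above 0.03 m).
It also fails if it takes over 50 s, if anything falls off the work surface, if the arm or the gripper's body presses on something with over 40 N, if the wrist force passes 120 N, or if a joint passes its speed limit or range.

## Working session

There is one attempt and no reset: what is moved stays moved. The work goes in short steps, Python scripts to look and compute and a tool call to move; the robot and the scene stay as the last step left them, time stands still between calls to the robot, and variables do not carry over. Pictures are saved under pics/ and viewed, and the job is handed in when it is done.

Besides the shell and the picture viewer there is one more tool, called after "Call:" as name(argument=value, ...) on one line, values as JSON. jog_arm: Moves the arm, as the interface text tells. Its arguments: {"type":"object","properties":{"commands":{"type":"array","items":{"type":"array","items":{"type":"array","items":{"type":"number"}}}},"fingers":{"type":"number"},"force":{"type":"number"}},"required":["commands"]}

```bash
mkdir -p pics; python3 - <<'E'
from workcell import arm
import cv2,numpy as np
s=arm.state(); print(s)
for c in ["side","top","wrist"]:
    im=arm.snapshot(c); cv2.imwrite(f"pics/{c}0.png",im[:,:,::-1])
    k=arm.calibration(c); print(c,k['vertical_fov'],k['cx'],k['cy'],np.round(k['T'],3).tolist())
    for t in ["scoop_grip","lid","bowl_rim","bead1_center"]:
        try:
            print(c,t,[(np.round(d['at'],4).tolist(),round(d['confidence'],2)) for d in arm.find_in(c,t)][:4])
        except Exception as e: print(c,t,e)
E
```

```text
{'time_s': 0.0, 'qpos': array([ 5.93977790e+01,  1.66900196e+01, -8.82986827e+00,  6.45551212e+01,
       -1.38484466e-04,  8.20209872e+01]), 'joint_velocities': array([-0.06069954, -0.00955049,  0.09341378,  0.06628371, -0.03327414,
       -0.01497465]), 'joint_efforts': array([ 2.13463172e-03, -5.37144148e+01,  3.31371009e+01,  1.60341983e-02,
       -1.49488651e-04, -5.65051425e-05]), 'eef_pos': array([0.20169403, 0.48421513, 0.21033025]), 'orientation': array([[-6.64377585e-04,  3.84668813e-01,  9.23054421e-01],
       [-1.12804961e-03,  9.23053749e-01, -3.84669344e-01],
       [-9.99999143e-01, -1.29681687e-03, -1.79330715e-04]]), 'wrist_force': array([ 1.10909514, -0.46715384,  0.36185928]), 'wrist_torque': array([ 0.00454753,  0.03019097, -0.02398116]), 'finger_gap': 1.0029616578286784}
side 56.21091465882993 283.1266717107604 206.1815258029507 [[0.996, 0.053, -0.075, 0.449], [-0.091, 0.504, -0.859, -0.771], [-0.008, 0.862, 0.507, 0.54], [0.0, 0.0, 0.0, 1.0]]
side scoop_grip [([0.5374, -0.0432, 0.0492], 0.69), ([0.5726, 0.3241, 0.0515], 0.67)]
side lid [([0.5156, -0.0494, 0.0491], 0.85)]
side bowl_rim [([0.5683, 0.3246, 0.0514], 0.94)]
side bead1_center [([0.5141, -0.0535, 0.0515], 0.65)]
top 44.18779823166914 279.308178132802 209.8532947025464 [[-0.018, 0.986, -0.165, 0.316], [-1.0, -0.014, 0.027, 0.014], [0.024, 0.166, 0.986, 1.218], [0.0, 0.0, 0.0, 1.0]]
top scoop_grip [([0.5371, -0.0167, 0.0474], 0.59)]
top lid [([0.5151, -0.0504, 0.0517], 0.94)]
top bowl_rim [([0.5763, 0.2943, 0.0374], 0.81)]
top bead1_center [([0.5146, -0.0505, 0.0503], 0.55)]
wrist 60.95124716206155 278.6499760985421 210.9249508607667 [[0.386, -0.882, -0.271, 0.133], [0.923, 0.368, 0.114, 0.514], [-0.0, -0.294, 0.956, 0.373], [0.0, 0.0, 0.0, 1.0]]
wrist scoop_grip []
wrist lid []
wrist bowl_rim []
wrist bead1_center []
```

View pics/side0.png

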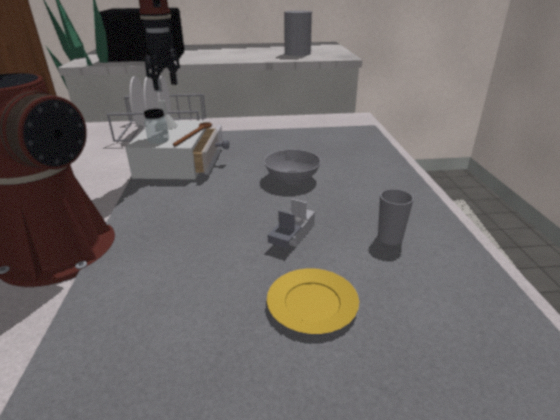

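View pics/top0.png

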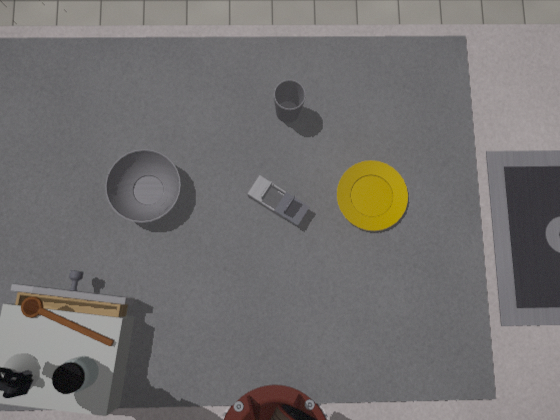

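```bash
python3 - <<'E'
import cv2
a=cv2.imread("pics/top0.png")[170:290,240:400];cv2.imwrite("pics/topc.png",cv2.resize(a,None,fx=5,fy=5,interpolation=cv2.INTER_CUBIC))
a=cv2.imread("pics/side0.png")[140:260,260:420];cv2.imwrite("pics/sidec.png",cv2.resize(a,None,fx=5,fy=5,interpolation=cv2.INTER_CUBIC))
from workcell import arm
print(arm.calibration("top").keys(), {k:v for k,v in arm.calibration("top").items() if k!="T"})
E
```

```text
dict_keys(['vertical_fov', 'cx', 'cy', 'T']) {'vertical_fov': 44.18779823166914, 'cx': 279.308178132802, 'cy': 209.8532947025464}
```

View pics/topc.png

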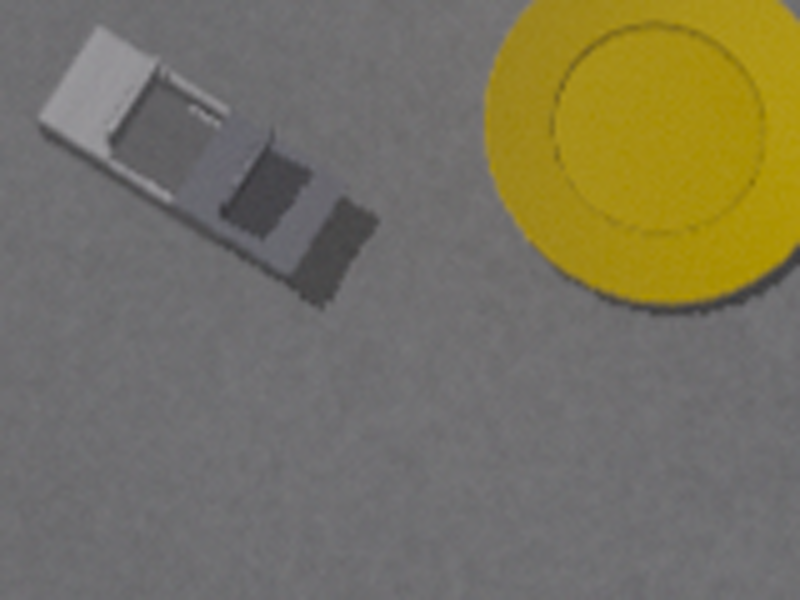

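View pics/sidec.png

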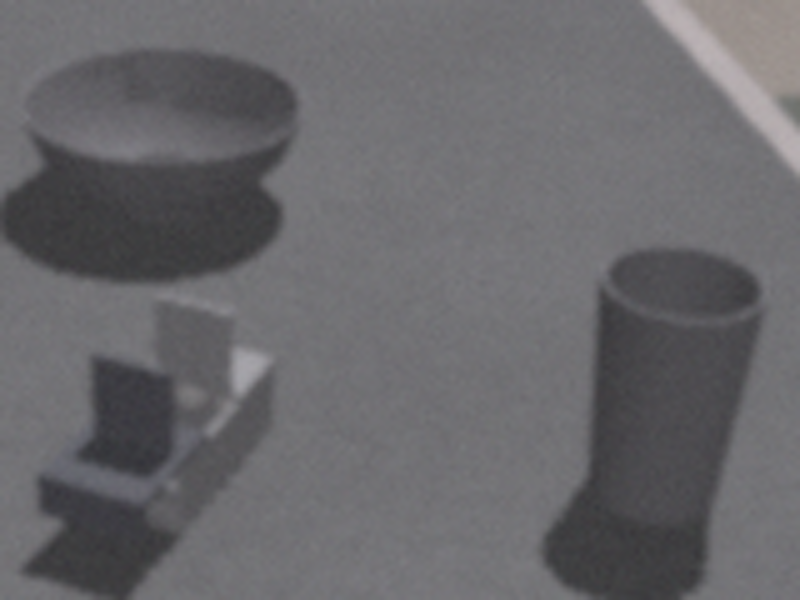

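```bash
cat > h.py <<'E'
from workcell import arm
import cv2,numpy as np
def ray(cal,u,v):
    f=210/np.tan(np.radians(cal['vertical_fov']/2))
    d=np.array([(u-cal['cx'])/f,-(v-cal['cy'])/f,-1.0]); T=np.array(cal['T'])
    return T[:3,3],T[:3,:3]@d
def onz(cal,u,v,z):
    o,d=ray(cal,u,v); return o+d*(z-o[2])/d[2]
def proj(cal,p):
    f=210/np.tan(np.radians(cal['vertical_fov']/2)); T=np.array(cal['T'])
    q=T[:3,:3].T@(np.asarray(p)-T[:3,3]); return cal['cx']+f*q[0]/-q[2], cal['cy']-f*q[1]/-q[2]
E
python3 - <<'E'
from h import *
k=arm.calibration("top")
for n,u,v,z in [("rl",100,27,.048),("rr",42,122,.048),("nose r",345,190,.051),("nose l",290,275,.051),("nl bottom",320,308,.012)]:
    print(n,onz(k,240+u/5,170+v/5,z).round(4))
m=arm.trace("top","bowl_rim")
for x in m[:2]:
    M=x['mask'].astype(np.uint8); print(x['confidence'],M.sum())
    c=max(cv2.findContours(M,0,1)[0],key=len); e=cv2.fitEllipse(c); print(e, onz(k,*e[0],.07))
for c in ["side","top"]:
  k=arm.calibration(c); print(c,proj(k,[.08,-.5,.012]),proj(k,[.96,-.5,.012]),proj(k,[.96,.74,.012]))
E
```

```text
rl [0.5941 0.0254 0.048 ]
rr [0.5496 0.0526 0.048 ]
nose r [ 0.5153 -0.086   0.051 ]
nose l [ 0.4764 -0.0598  0.051 ]
nl bottom [ 0.4659 -0.076   0.012 ]
0.62 4284
((142.5266571044922, 185.14544677734375), (70.91078186035156, 75.07427978515625), 65.91799926757812) [0.56962607 0.29006305 0.07      ]
side (np.float64(-39.854367522369785), np.float64(487.0690669760577)) (np.float64(639.1480847067938), np.float64(418.7956254750774)) (np.float64(374.96377293216653), np.float64(124.37860675442447))
top (np.float64(496.6110008338693), np.float64(399.0836169648329)) (np.float64(466.10537873404405), np.float64(35.2201991492164)) (np.float64(-31.54367078886952), np.float64(37.63009414865115))
```

Call:
jog_arm(commands=[[[0.02, -0.03, 0.01, 0, 0, -1], [0.04, -0.06, 0.02, 0, 0, -2], [0.065, -0.095, 0.02, 0, 0, -3], [0.09, -0.13, 0.02, 0, 0, -4], [0.115, -0.17, 0.02, 0, 0, -5], [0.14, -0.21, 0.02, 0, 0, -6], [0.165, -0.25, 0.02, 0, 0, -7], [0.19, -0.29, 0.02, 0, 0, -8], [0.215, -0.33, 0.02, 0, 0, -9], [0.24, -0.37, 0.02, 0, 0, -10], [0.265, -0.405, 0.02, 0, 0, -11], [0.29, -0.44, 0.02, 0, 0, -11], [0.31, -0.47, 0.02, 0, 0, -11], [0.325, -0.49, 0.02, 0, 0, -11], [0.333, -0.502, 0.02, 0, 0, -11], [0.333, -0.502, 0.02, 0, 0, -11], [0.333, -0.502, 0.02, 0, 0, -11], [0.333, -0.502, 0.02, 0, 0, -11]]], fingers=100, force=50)

```text
time_s: 2.6
eef_pos: [0.5343, -0.0163, 0.231]
orientation: [[-0.0, 0.553, 0.833], [0.0, 0.833, -0.553], [-1.0, 0.0, -0.0]]
wrist_force: [0.7, 1.0, -0.7]
finger_gap: 1.003
```

```bash
python3 - <<'E'
from h import *
s=arm.state(); print(s['qpos'].round(1),s['eef_pos'],s['orientation'].round(3))
k=arm.calibration("wrist"); im=arm.snapshot("wrist"); cv2.imwrite("pics/w1.png",im[:,:,::-1])
for t in ["scoop_grip","lid","bead1_center"]:
    print(t,[(np.round(d['at'],4).tolist(),round(d['confidence'],2)) for d in arm.find_in("wrist",t)][:4])
# predicted points
g=np.array([.544,-.003]);d=np.array([-.552,-.834])
for a in (-15,49): print(a,proj(k,[*(g+d*a/1000),.093]))
E
```

```text
[-9.6 17.1 -5.1 67.8  0.  24. ] [ 0.53426948 -0.0162792   0.23104146] [[-0.     0.553  0.833]
 [ 0.     0.833 -0.553]
 [-1.     0.    -0.   ]]
scoop_grip [([0.5356, -0.0128, 0.0541], 0.77)]
lid [([0.5137, -0.0418, 0.0478], 0.72)]
bead1_center []
-15 (np.float64(314.97736282664147), np.float64(192.71346179686049))
49 (np.float64(241.05710589411575), np.float64(192.84818019339176))
```

View pics/w1.png

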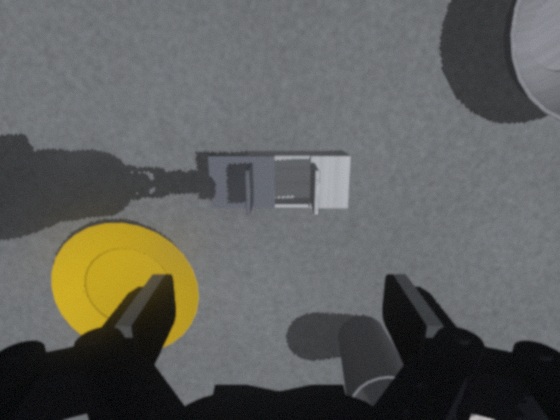

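```bash
python3 - <<'E'
from h import *
a=cv2.imread("pics/w1.png")[130:230,195:365];cv2.imwrite("pics/w1c.png",cv2.resize(a,(765,450),interpolation=cv2.INTER_CUBIC))
E
```

```text
(no output)
```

View pics/w1c.png

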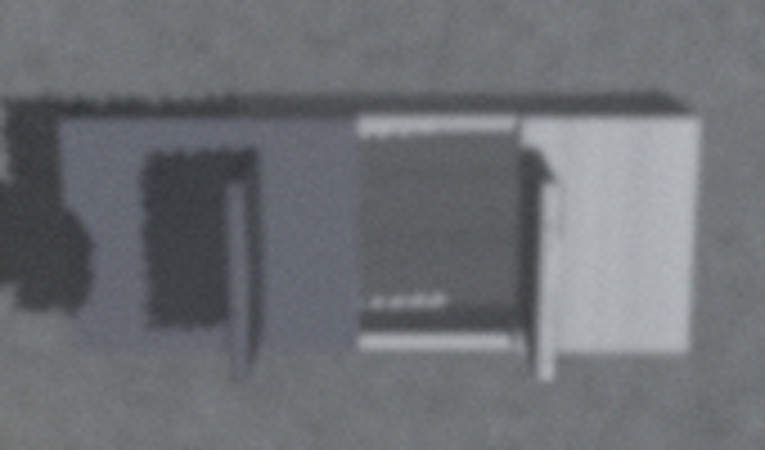

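```bash
python3 - <<'E'
from h import *
k=arm.calibration("wrist")
r=onz(k,318.6,192,.093);f=onz(k,245.2,192,.093)
print(r,f,np.linalg.norm(r-f),np.degrees(np.arctan2(*(f-r)[:2][::-1])))
m=(r+f)/2;print("mid",m, "delta",m-arm.state()['eef_pos'])
for n,u,v,z in [("rt",700,115,.048),("rb",690,352,.048),("lt",60,120,.051),("lb",78,352,.051)]:
    print(n,onz(k,195+u/4.5,130+v/4.5,z).round(4))
E
```

```text
[0.55397481 0.0120304  0.093     ] [ 0.51880118 -0.04088152  0.093     ] 0.063536254508534 -123.61429769737225
mid [ 0.53638799 -0.01442556  0.093     ] delta [ 0.00171584  0.00223247 -0.13814919]
rt [0.5525 0.0548 0.048 ]
rb [0.5972 0.0262 0.048 ]
lt [ 0.4773 -0.0594  0.051 ]
lb [ 0.5208 -0.0871  0.051 ]
```

Call:
jog_arm(commands=[[[0.002, 0.002, -0.02, 0, 0, 0], [0.002, 0.002, -0.045, 0, 0, 0], [0.002, 0.002, -0.07, 0, 0, 0], [0.002, 0.002, -0.095, 0, 0, 0], [0.002, 0.002, -0.12, 0, 0, 0], [0.002, 0.002, -0.14, 0, 0, 0], [0.002, 0.002, -0.155, 0, 0, 0], [0.002, 0.002, -0.165, 0, 0, 0], [0.002, 0.002, -0.172, 0, 0, 0], [0.002, 0.002, -0.176, 0, 0, 0], [0.002, 0.002, -0.176, 0, 0, 0], [0.002, 0.002, -0.176, 0, 0, 0]]])

```text
time_s: 4.0
eef_pos: [0.5371, -0.0147, 0.0557]
orientation: [[0.001, 0.553, 0.833], [-0.0, 0.833, -0.553], [-1.0, 0.001, 0.001]]
wrist_force: [0.8, -0.3, 0.3]
finger_gap: 1.005
```

```bash
python3 - <<'E'
from h import *
s=arm.state(); print(s['qpos'].round(1),s['eef_pos'],s['wrist_force'])
im=arm.snapshot("side"); cv2.imwrite("pics/s2.png",cv2.resize(im[150:290,220:380,::-1],None,fx=5,fy=4.2,interpolation=cv2.INTER_CUBIC))
cv2.imwrite("pics/w2.png",arm.snapshot("wrist")[:,:,::-1])
E
```

```text
[ -9.4  25.8 -20.5  43.6   0.   24.2] [ 0.53707992 -0.01470054  0.05567191] [ 0.81903559 -0.28934834  0.26180194]
```

View pics/s2.png

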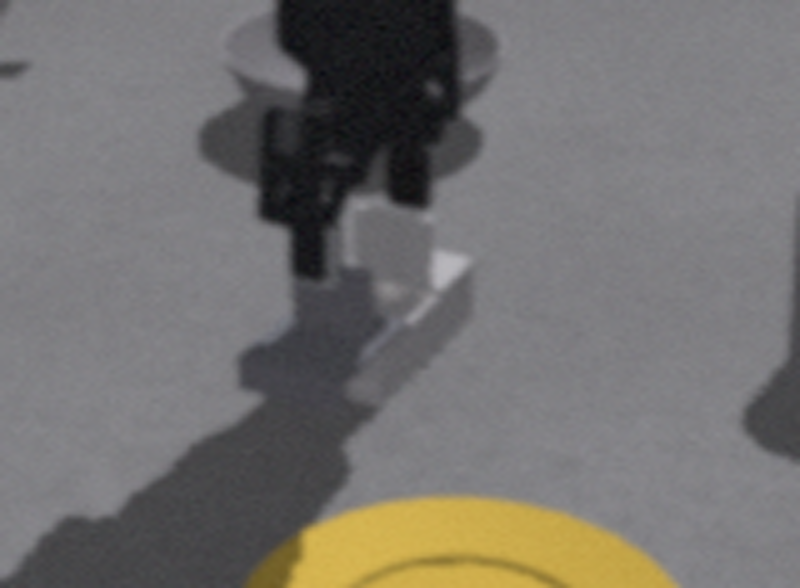

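View pics/w2.png

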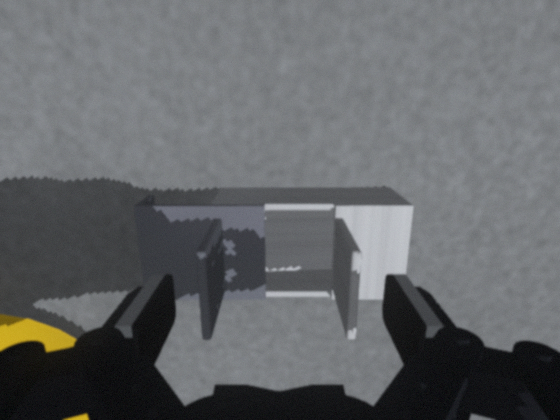

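Call:
jog_arm(commands=[[[0, 0, 0, 0, 0, 0], [0, 0, 0, 0, 0, 0], [0, 0, 0, 0, 0, 0], [0, 0, 0, 0, 0, 0], [0, 0, 0, 0, 0, 0], [0, 0, 0, 0, 0, 0], [0, 0, 0, 0, 0, 0], [0, 0, 0, 0, 0, 0], [0, 0, 0, 0, 0, 0], [0, 0, 0, 0, 0, 0], [0, 0, 0, 0, 0, 0], [0, 0, 0, 0, 0, 0]]], fingers=0, force=60)

```text
time_s: 5.3
eef_pos: [0.5442, -0.0113, 0.0604]
orientation: [[0.016, 0.55, 0.835], [0.006, 0.835, -0.551], [-1.0, 0.014, 0.009]]
wrist_force: [7.4, 20.1, 31.4]
finger_gap: 0.318
```

```bash
python3 - <<'E'
from h import *
s=arm.state(); print(s['finger_gap']*85,s['eef_pos'],s['wrist_force'])
im=arm.snapshot("side"); cv2.imwrite("pics/s3.png",cv2.resize(im[150:290,220:380,::-1],None,fx=5,fy=4.2,interpolation=cv2.INTER_CUBIC))
cv2.imwrite("pics/w3.png",arm.snapshot("wrist")[:,:,::-1])
E
```

```text
26.999028559369364 [ 0.54415734 -0.01129779  0.0604306 ] [ 7.40352502 20.07524218 31.3713029 ]
```

View pics/s3.png

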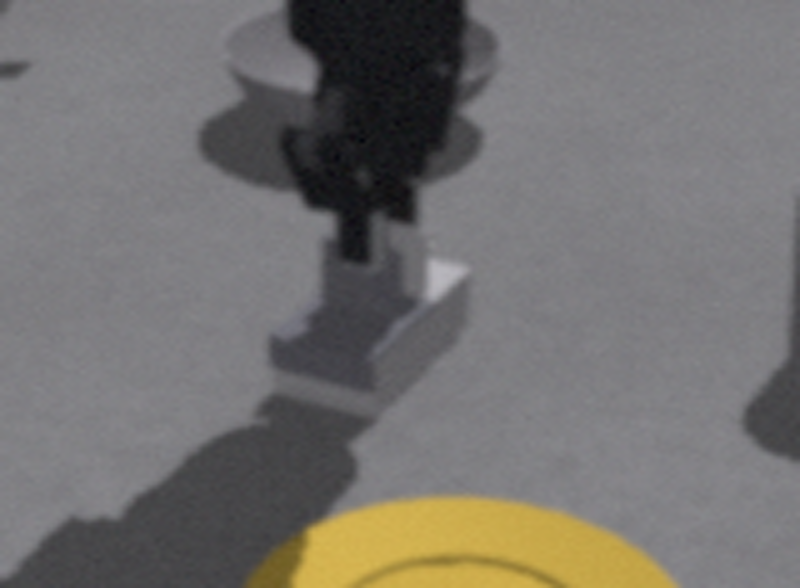

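View pics/w3.png

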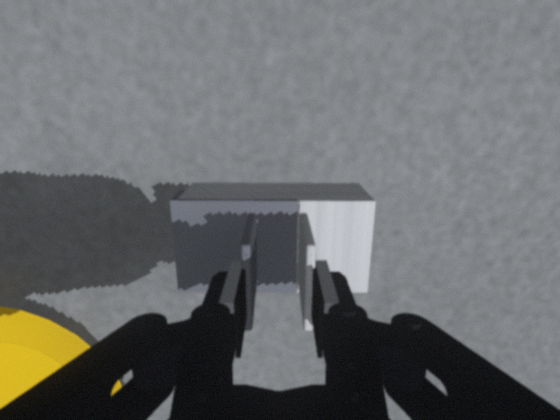

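Call:
jog_arm(commands=[[[0, 0, 0.005, 0, 0, 0], [0, 0, 0.012, 0, 0, 0], [0, 0, 0.025, 0, 0, 0], [0, 0, 0.04, 0, 0, 0], [0, 0, 0.055, 0, 0, 0], [0, 0, 0.07, 0, 0, 0], [0, 0, 0.085, 0, 0, 0], [0, 0, 0.1, 0, 0, 0], [0, 0, 0.11, 0, 0, 0], [0, 0, 0.115, 0, 0, 0], [0, 0, 0.12, 0, 0, 0], [0, 0, 0.12, 0, 0, 0], [0, 0, 0.12, 0, 0, 0], [0, 0, 0.12, 0, 0, 0]]])

```text
time_s: 6.8
eef_pos: [0.5438, -0.0113, 0.1799]
orientation: [[0.015, 0.55, 0.835], [0.007, 0.835, -0.551], [-1.0, 0.014, 0.009]]
wrist_force: [0.8, 0.7, -3.7]
finger_gap: 0.309
```

```bash
python3 - <<'E'
from h import *
s=arm.state(); print(s['qpos'].round(1),s['finger_gap']*85,s['eef_pos'],s['wrist_force'],s['wrist_torque'])
im=arm.snapshot("side"); cv2.imwrite("pics/s4.png",cv2.resize(im[100:240,220:380,::-1],None,fx=5,fy=4.2,interpolation=cv2.INTER_CUBIC))
cv2.imwrite("pics/w4.png",arm.snapshot("wrist")[:,:,::-1])
k=arm.calibration("wrist")
for t in ["scoop_grip","lid"]:
    print(t,[(np.round(d['at'],4).tolist(),round(d['confidence'],2)) for d in arm.find_in("wrist",t)][:4])
E
```

```text
[ -9.2  19.1 -10.1  60.    0.5  24.2] 26.287261998871553 [ 0.54378961 -0.01125599  0.17988871] [ 0.76555029  0.65272971 -3.69043789] [0.00413537 0.00798817 0.00446103]
scoop_grip []
lid [([0.5258, -0.0261, 0.1671], 0.7)]
```

View pics/s4.png

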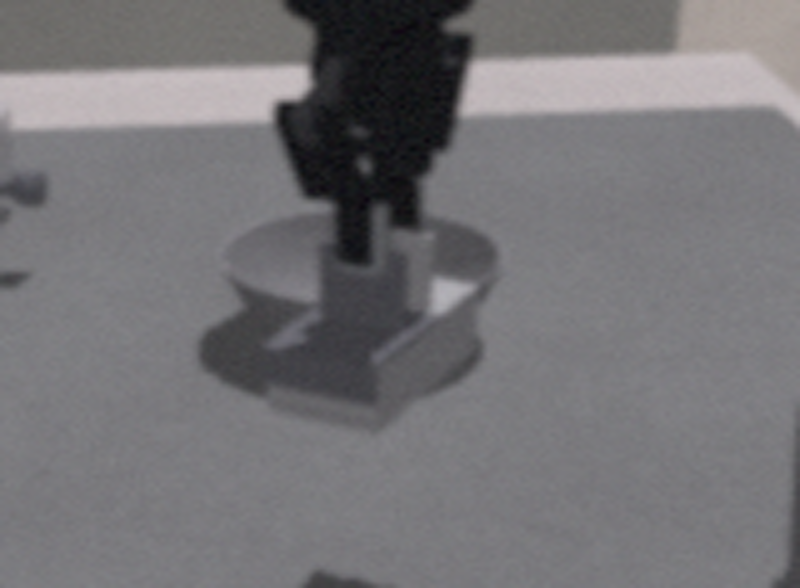

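View pics/w4.png

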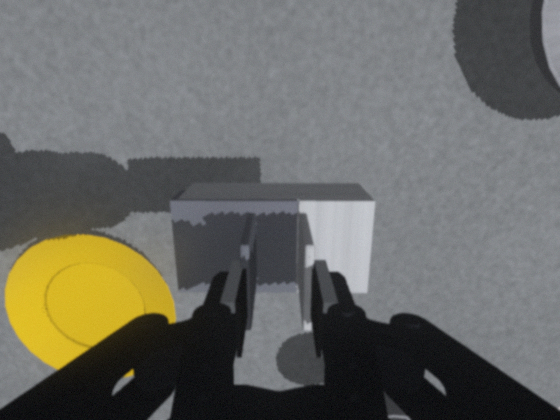

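Call:
jog_arm(commands=[[[0.0, 0.005, 0.005, 0, 0, 0], [0.002, 0.015, 0.015, 0, 0, -1], [0.004, 0.03, 0.025, 0, 0, -3], [0.007, 0.05, 0.03, 0, 0, -5], [0.01, 0.072, 0.03, 0, 0, -7], [0.014, 0.095, 0.03, 0, 0, -9], [0.017, 0.12, 0.03, 0, 0, -11], [0.021, 0.145, 0.03, 0, 0, -14], [0.025, 0.17, 0.03, 0, 0, -16], [0.028, 0.195, 0.03, 0, 0, -19], [0.032, 0.22, 0.03, 0, 0, -21], [0.035, 0.243, 0.03, 0, 0, -23], [0.038, 0.265, 0.03, 0, 0, -25], [0.041, 0.283, 0.03, 0, 0, -27], [0.043, 0.297, 0.03, 0, 0, -28], [0.044, 0.306, 0.03, 0, 0, -29], [0.045, 0.311, 0.03, 0, 0, -29.5], [0.045, 0.311, 0.03, 0, 0, -29.5], [0.045, 0.311, 0.03, 0, 0, -29.5], [0.045, 0.311, 0.03, 0, 0, -29.5]]])

```text
time_s: 9.0
eef_pos: [0.589, 0.2992, 0.2103]
orientation: [[0.016, 0.89, 0.455], [-0.002, 0.455, -0.89], [-1.0, 0.014, 0.009]]
wrist_force: [-0.4, 0.1, -2.9]
finger_gap: 0.309
```

```bash
python3 - <<'E'
from h import *
s=arm.state(); print(s['qpos'].round(1),s['finger_gap']*85,s['eef_pos'],s['orientation'].round(3))
k=arm.calibration("wrist")
cv2.imwrite("pics/w5.png",arm.snapshot("wrist")[:,:,::-1])
cv2.imwrite("pics/t5.png",arm.snapshot("top")[:,:,::-1])
print(proj(k,[.570,.290,.072]))
m=arm.trace("wrist","bowl_rim")
for x in m[:2]:
    M=x['mask'].astype(np.uint8); ys,xs=np.nonzero(M); print(x['confidence'],M.sum(),xs.min(),xs.max(),ys.min(),ys.max())
E
```

```text
[20.8 31.3 13.7 71.6 -0.4 83.7] 26.27512018055606 [0.58902172 0.29922388 0.21030917] [[ 0.016  0.89   0.455]
 [-0.002  0.455 -0.89 ]
 [-1.     0.014  0.009]]
(np.float64(252.06602367910511), np.float64(189.9694333707487))
0.61 15469 153 348 87 234
```

View pics/w5.png

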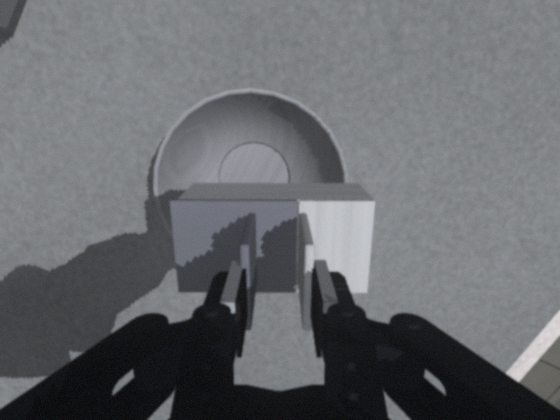

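View pics/t5.png

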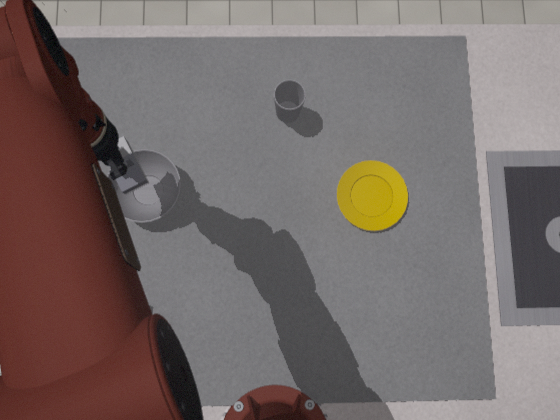

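Call:
jog_arm(commands=[[[0, 0, 0, 1.4, -2.7, 0], [0, 0, 0, 2.7, -5.3, 0], [0, 0, 0, 4.1, -8, 0], [0, 0, 0, 5.4, -10.7, 0], [0, 0, -0.003, 6.8, -13.4, 0], [0, 0, -0.006, 8.2, -16, 0], [0, 0, -0.01, 9.5, -18.7, 0], [0, 0, -0.014, 10.9, -21.4, 0], [0, 0, -0.018, 12.3, -24, 0], [0, 0, -0.022, 13.6, -26.7, 0], [0, 0, -0.027, 15, -29.4, 0], [0, 0, -0.032, 16.3, -32.1, 0], [0, 0, -0.037, 17.7, -34.7, 0], [0, 0, -0.042, 19.1, -37.4, 0], [0, 0, -0.046, 20.4, -40.1, 0], [0, 0, -0.048, 20.4, -40.1, 0], [0, 0, -0.048, 20.4, -40.1, 0], [0, 0, -0.048, 20.4, -40.1, 0]]])

```text
time_s: 10.95
eef_pos: [0.59, 0.2995, 0.1633]
orientation: [[0.643, 0.62, 0.449], [0.317, 0.318, -0.894], [-0.697, 0.717, 0.008]]
wrist_force: [0.4, 0.7, -3.3]
finger_gap: 0.31
```

```bash
python3 - <<'E'
from h import *
s=arm.state(); print(s['qpos'].round(1),s['finger_gap']*85,s['eef_pos'],s['orientation'].round(3),s['wrist_force'])
R=s['orientation'];print("lip",s['eef_pos']+R@[.0351,-.051,-.001],"grip",s['eef_pos']+R@[-.0116,0,-.001])
cv2.imwrite("pics/w6.png",arm.snapshot("wrist")[:,:,::-1])
im=arm.snapshot("side"); cv2.imwrite("pics/s6.png",cv2.resize(im[60:200,220:380,::-1],None,fx=5,fy=4.2,interpolation=cv2.INTER_CUBIC))
E
```

```text
[ 17.2  10.1 -52.  -17.5   6.4  83.1] 26.347954612794794 [0.59001209 0.29948255 0.16327083] [[ 0.643  0.62   0.449]
 [ 0.317  0.318 -0.894]
 [-0.697  0.717  0.008]] [ 0.44602288  0.65400673 -3.27452195]
lip [0.58050128 0.29527509 0.10223107] grip [0.58210161 0.2967028  0.17134902]
```

View pics/w6.png

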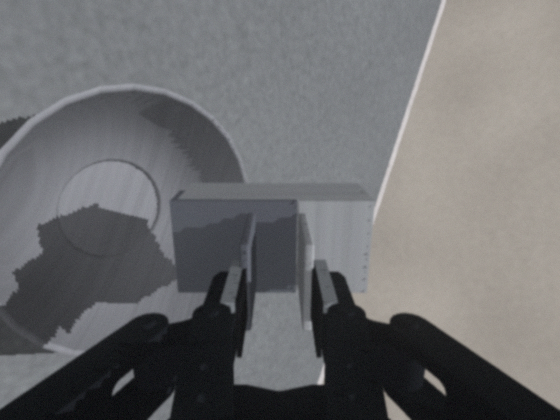

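View pics/s6.png

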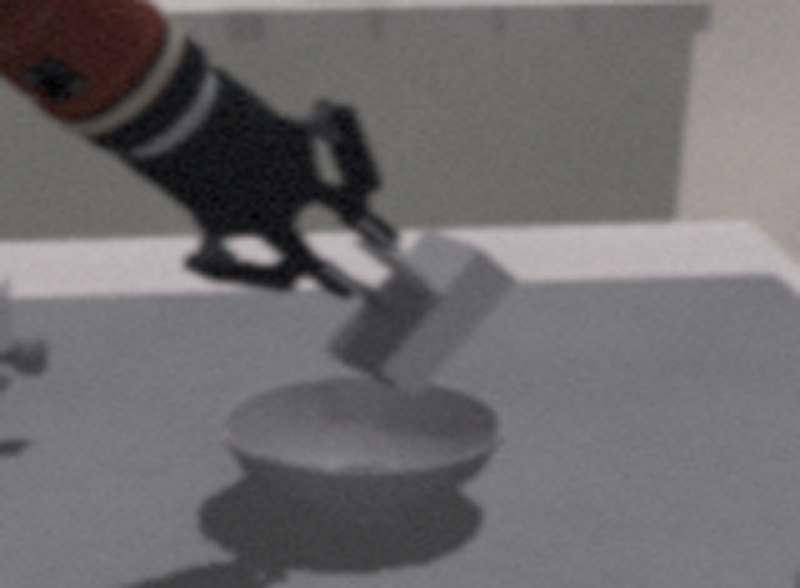

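Call:
jog_arm(commands=[[[0, 0, 0, 0, 0, 0], [0, 0, 0, 0, 0, 0], [0, 0, 0, 0, 0, 0]]], fingers=42)

```text
time_s: 11.35
eef_pos: [0.5903, 0.2997, 0.1638]
orientation: [[0.644, 0.62, 0.449], [0.317, 0.318, -0.894], [-0.696, 0.718, 0.008]]
wrist_force: [-0.8, 0.4, -3.4]
finger_gap: 0.419
```

Call:
jog_arm(commands=[[[0, 0, 0, 0, 0, 0], [0, 0, 0, 0, 0, 0], [0, 0, 0, 0, 0, 0]]], fingers=50)

```text
time_s: 11.65
eef_pos: [0.5903, 0.2997, 0.1638]
orientation: [[0.644, 0.62, 0.449], [0.317, 0.318, -0.894], [-0.696, 0.718, 0.008]]
wrist_force: [0.0, -0.8, -3.6]
finger_gap: 0.504
```

```bash
python3 - <<'E'
from h import *
s=arm.state(); print(s['finger_gap'],s['wrist_force'])
cv2.imwrite("pics/w7.png",arm.snapshot("wrist")[:,:,::-1])
im=arm.snapshot("side"); cv2.imwrite("pics/s7.png",cv2.resize(im[60:200,220:380,::-1],None,fx=5,fy=4.2,interpolation=cv2.INTER_CUBIC))
for c in ("wrist","side"): print([(np.round(d['at'],3).tolist(),round(d['confidence'],2)) for d in arm.find_in(c,"bead1_center")])
E
```

```text
0.504293804639461 [ 0.03514469 -0.80318015 -3.64498919]
[]
[]
```

View pics/w7.png

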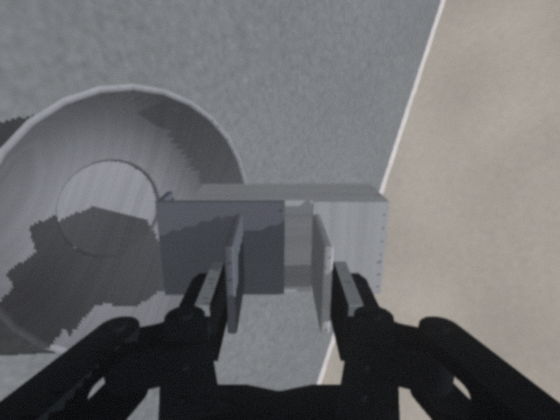

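View pics/s7.png

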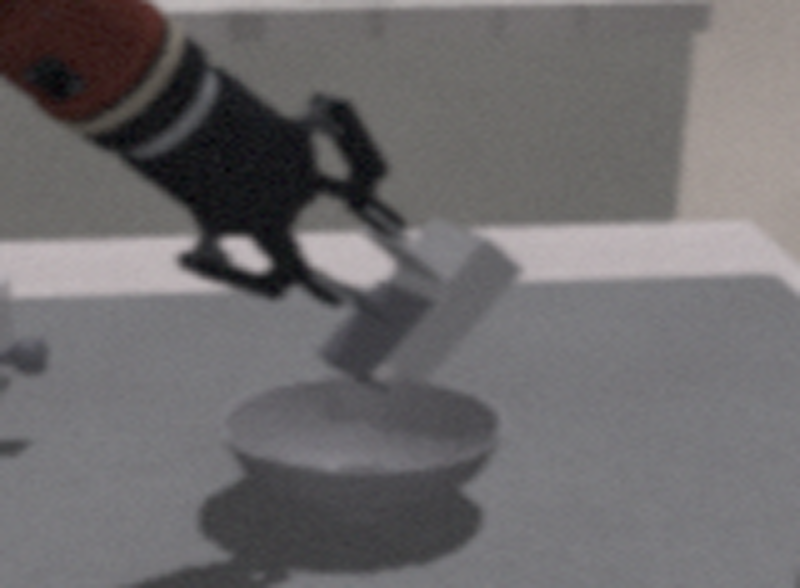

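Call:
jog_arm(commands=[[[0, 0, 0, 0, 0, 0], [0, 0, 0, 0, 0, 0], [0, 0, 0, 0, 0, 0], [0, 0, 0, 0, 0, 0], [0, 0, 0, 0, 0, 0]]], fingers=61)

```text
time_s: 12.35
eef_pos: [0.5903, 0.2997, 0.1637]
orientation: [[0.644, 0.62, 0.449], [0.317, 0.318, -0.894], [-0.696, 0.718, 0.008]]
wrist_force: [-0.6, -0.4, -2.9]
finger_gap: 0.613
```

```bash
python3 - <<'E'
from h import *
s=arm.state(); print(s['finger_gap'],s['wrist_force'])
cv2.imwrite("pics/w8.png",arm.snapshot("wrist")[:,:,::-1])
im=arm.snapshot("side"); cv2.imwrite("pics/s8.png",cv2.resize(im[60:200,220:380,::-1],None,fx=5,fy=4.2,interpolation=cv2.INTER_CUBIC))
for c in ("wrist","side"): print([(np.round(d['at'],3).tolist(),round(d['confidence'],2)) for d in arm.find_in(c,"bead1_center")])
E
```

```text
0.6130138806843209 [-0.64366902 -0.39591997 -2.86507719]
[([0.585, 0.291, 0.033], 0.65)]
[]
```

View pics/w8.png

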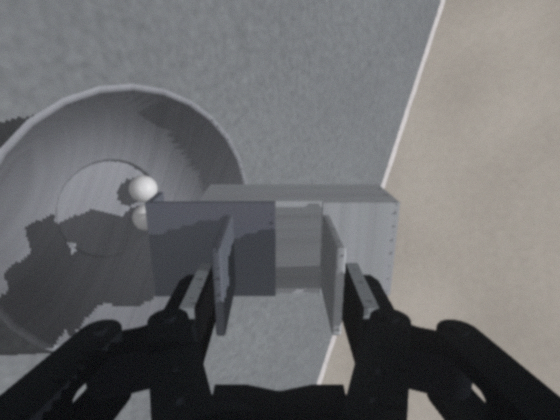

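View pics/s8.png

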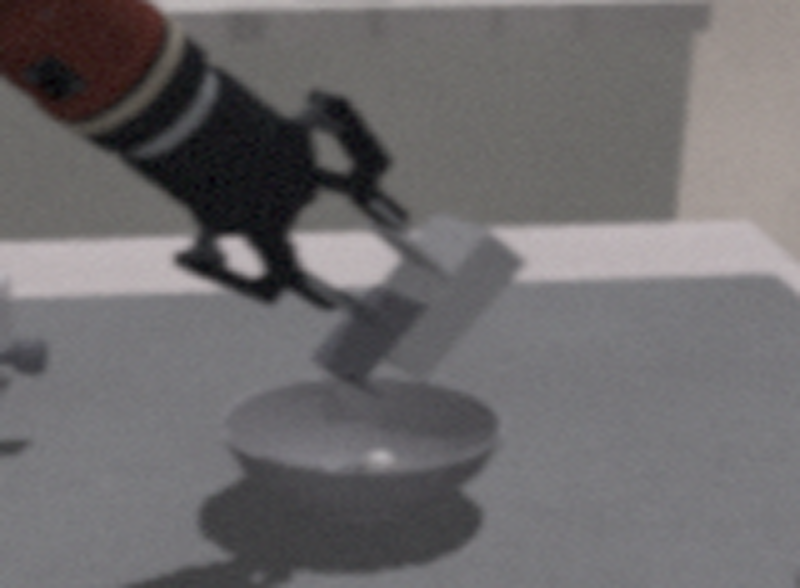

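Call:
jog_arm(commands=[[[0, 0, 0.003, 0, 0, 0], [0, 0, 0.01, 0, 0, 0], [0, 0, 0.018, 0, 0, 0], [0, 0, 0.026, -1.4, 2.7, 0], [0, 0, 0.034, -2.7, 5.3, 0], [0, 0, 0.042, -4.1, 8, 0], [0, 0, 0.05, -5.4, 10.7, 0], [0, 0, 0.055, -6.8, 13.4, 0], [0, 0, 0.06, -8.2, 16, 0], [0, 0, 0.06, -9.5, 18.7, 0], [0, 0, 0.06, -10.9, 21.4, 0], [0, 0, 0.06, -12.3, 24, 0], [0, 0, 0.06, -13.6, 26.7, 0], [0, 0, 0.06, -15, 29.4, 0], [0, 0, 0.06, -16.3, 32.1, 0], [0, 0, 0.06, -17.7, 34.7, 0], [0, 0, 0.06, -19.1, 37.4, 0], [0, 0, 0.06, -20.4, 40.1, 0], [0, 0, 0.06, -20.4, 40.1, 0], [0, 0, 0.06, -20.4, 40.1, 0]]])

```text
time_s: 14.55
eef_pos: [0.5908, 0.3, 0.224]
orientation: [[0.02, 0.89, 0.455], [-0.001, 0.455, -0.89], [-1.0, 0.017, 0.009]]
wrist_force: [0.1, -0.4, -3.1]
finger_gap: 0.612
```

```bash
python3 - <<'E'
from h import *
s=arm.state(); print(s['finger_gap'],s['wrist_force'],s['eef_pos'],s['orientation'].round(3))
cv2.imwrite("pics/w9.png",arm.snapshot("wrist")[:,:,::-1])
im=arm.snapshot("side"); cv2.imwrite("pics/s9.png",cv2.resize(im[60:200,220:380,::-1],None,fx=5,fy=4.2,interpolation=cv2.INTER_CUBIC))
E
```

```text
0.6120928512665609 [ 0.11696507 -0.43083122 -3.11651488] [0.59080019 0.29996512 0.22396803] [[ 0.02   0.89   0.455]
 [-0.001  0.455 -0.89 ]
 [-1.     0.017  0.009]]
```

View pics/w9.png

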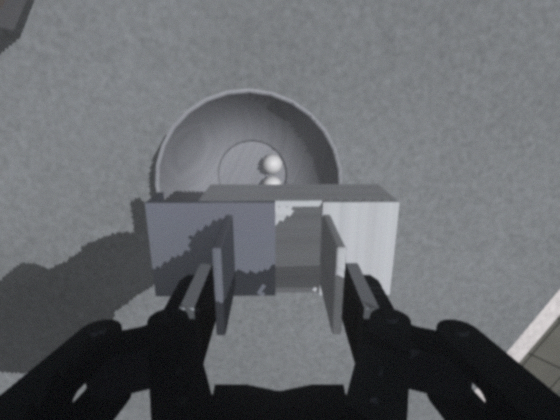

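View pics/s9.png

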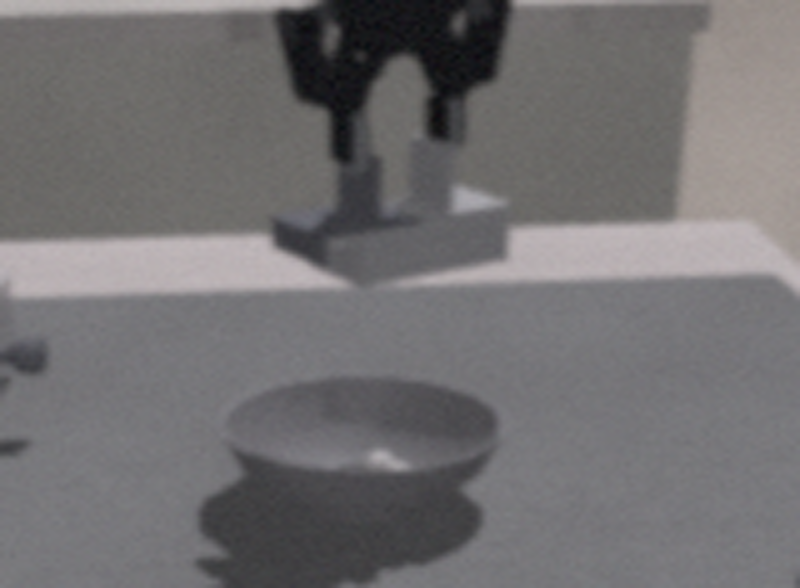

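Call:
jog_arm(commands=[[[-0.001, -0.005, 0, 0, 0, 0.5], [-0.003, -0.014, 0, 0, 0, 1.5], [-0.005, -0.028, 0, 0, 0, 3], [-0.008, -0.045, 0, 0, 0, 5], [-0.011, -0.065, 0, 0, 0, 7], [-0.015, -0.088, 0, 0, 0, 9], [-0.02, -0.112, 0, 0, 0, 11], [-0.024, -0.137, 0, 0, 0, 13], [-0.029, -0.162, 0, 0, 0, 15], [-0.033, -0.187, 0, 0, 0, 17.5], [-0.037, -0.212, 0, 0, 0, 20], [-0.042, -0.236, 0, 0, 0, 22], [-0.046, -0.258, 0, 0, 0, 24], [-0.049, -0.277, 0, 0, 0, 26], [-0.052, -0.293, 0, 0, 0, 27.5], [-0.054, -0.305, 0, 0, 0, 28.5], [-0.056, -0.312, 0, 0, 0, 29.5], [-0.056, -0.315, 0, 0, 0, 29.5], [-0.056, -0.315, 0, 0, 0, 29.5], [-0.056, -0.315, 0, 0, 0, 29.5]]])

```text
time_s: 16.65
eef_pos: [0.534, -0.0152, 0.2245]
orientation: [[0.018, 0.551, 0.835], [0.009, 0.835, -0.551], [-1.0, 0.017, 0.01]]
wrist_force: [0.3, 0.1, -3.2]
finger_gap: 0.611
```

Call:
jog_arm(commands=[[[0, 0, -0.005, 0, 0, 0], [0, 0, -0.018, 0, 0, 0], [0, 0, -0.035, 0, 0, 0], [0, 0, -0.055, 0, 0, 0], [0, 0, -0.075, 0, 0, 0], [0, 0, -0.095, 0, 0, 0], [0, 0, -0.112, 0, 0, 0], [0, 0, -0.126, 0, 0, 0], [0, 0, -0.136, 0, 0, 0], [0, 0, -0.142, 0, 0, 0], [0, 0, -0.145, 0, 0, 0], [0, 0, -0.145, 0, 0, 0], [0, 0, -0.145, 0, 0, 0]]])

```text
time_s: 17.95
eef_pos: [0.5345, -0.0152, 0.08]
orientation: [[0.018, 0.551, 0.835], [0.009, 0.835, -0.551], [-1.0, 0.018, 0.011]]
wrist_force: [-0.3, 1.0, -3.5]
finger_gap: 0.61
```

```bash
python3 - <<'E'
from h import *
s=arm.state(); print(s['finger_gap'],s['wrist_force'],s['eef_pos'],s['orientation'].round(3))
cv2.imwrite("pics/w10.png",arm.snapshot("wrist")[:,:,::-1])
im=arm.snapshot("side"); cv2.imwrite("pics/s10.png",cv2.resize(im[150:290,220:380,::-1],None,fx=5,fy=4.2,interpolation=cv2.INTER_CUBIC))
E
```

```text
0.609557887611222 [-0.3434328   1.00151996 -3.52894874] [ 0.53446534 -0.01524427  0.07995037] [[ 0.018  0.551  0.835]
 [ 0.009  0.835 -0.551]
 [-1.     0.018  0.011]]
```

View pics/s10.png

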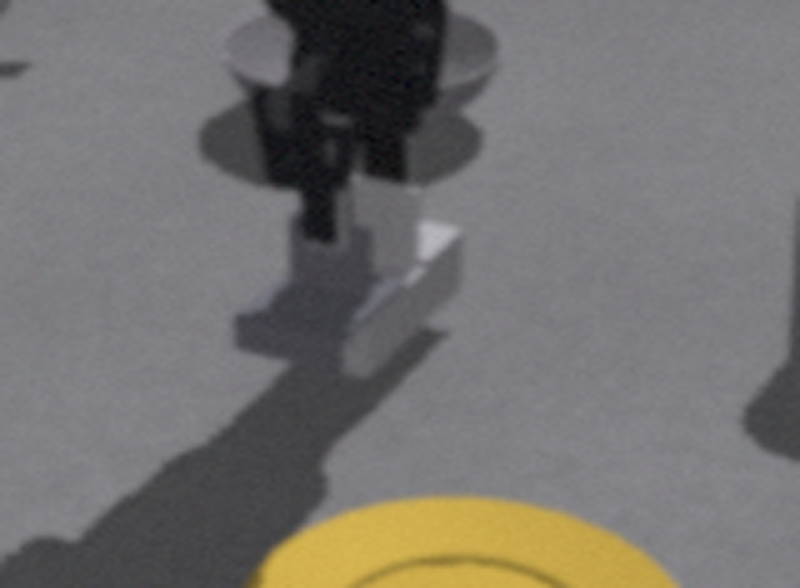

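Call:
jog_arm(commands=[[[0, 0, -0.003, 0, 0, 0], [0, 0, -0.007, 0, 0, 0], [0, 0, -0.011, 0, 0, 0], [0, 0, -0.014, 0, 0, 0], [0, 0, -0.017, 0, 0, 0], [0, 0, -0.018, 0, 0, 0], [0, 0, -0.018, 0, 0, 0]]])

```text
time_s: 18.75
eef_pos: [0.5343, -0.0152, 0.0618]
orientation: [[0.018, 0.551, 0.835], [0.009, 0.835, -0.551], [-1.0, 0.017, 0.01]]
wrist_force: [-0.5, -0.9, -2.4]
finger_gap: 0.61
```

Call:
jog_arm(commands=[[[0, 0, -0.001, 0, 0, 0], [0, 0, -0.002, 0, 0, 0], [0, 0, -0.003, 0, 0, 0], [0, 0, -0.003, 0, 0, 0]]])

```text
time_s: 19.15
eef_pos: [0.5343, -0.0152, 0.0587]
orientation: [[0.018, 0.551, 0.835], [0.009, 0.835, -0.551], [-1.0, 0.017, 0.01]]
wrist_force: [0.4, 0.5, -2.4]
finger_gap: 0.612
```

Call:
jog_arm(commands=[[[0, 0, -0.001, 0, 0, 0], [0, 0, -0.002, 0, 0, 0], [0, 0, -0.003, 0, 0, 0], [0, 0, -0.003, 0, 0, 0]]])

```text
time_s: 19.55
eef_pos: [0.535, -0.0153, 0.0567]
orientation: [[0.02, 0.551, 0.835], [0.009, 0.835, -0.551], [-1.0, 0.018, 0.012]]
wrist_force: [-2.8, 0.7, 8.8]
finger_gap: 0.612
```

```bash
python3 - <<'E'
from h import *
s=arm.state(); print(s['finger_gap'],s['wrist_force'],s['eef_pos'])
im=arm.snapshot("side"); cv2.imwrite("pics/s11.png",cv2.resize(im[150:290,220:380,::-1],None,fx=5,fy=4.2,interpolation=cv2.INTER_CUBIC))
E
```

```text
0.6119944885716184 [-2.80354929  0.70180404  8.8201101 ] [ 0.53498554 -0.01529167  0.05669976]
```

View pics/s11.png

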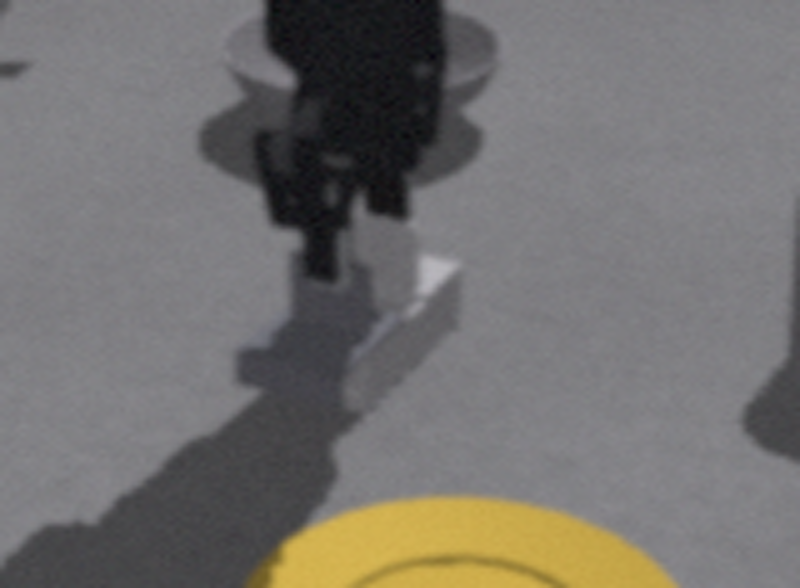

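Call:
jog_arm(commands=[[[0, 0, 0, 0, 0, 0], [0, 0, 0, 0, 0, 0], [0, 0, 0, 0, 0, 0]]], fingers=68)

```text
time_s: 19.9
eef_pos: [0.5348, -0.0153, 0.0565]
orientation: [[0.019, 0.551, 0.835], [0.009, 0.835, -0.551], [-1.0, 0.018, 0.011]]
wrist_force: [1.0, -0.5, -3.0]
finger_gap: 0.682
```

Call:
jog_arm(commands=[[[0, 0, 0, 0, 0, 0], [0, 0, 0, 0, 0, 0], [0, 0, 0, 0, 0, 0], [0, 0, 0, 0, 0, 0], [0, 0, 0, 0, 0, 0], [0, 0, 0, 0, 0, 0]]], fingers=100)

```text
time_s: 20.5
eef_pos: [0.5349, -0.0153, 0.0566]
orientation: [[0.02, 0.551, 0.835], [0.009, 0.835, -0.551], [-1.0, 0.018, 0.012]]
wrist_force: [0.6, -0.0, -0.7]
finger_gap: 1.003
```

```bash
python3 - <<'E'
from h import *
s=arm.state(); print(s['finger_gap'],s['wrist_force'],s['eef_pos'])
cv2.imwrite("pics/w12.png",arm.snapshot("wrist")[:,:,::-1])
E
```

```text
1.0033426319481358 [ 0.62612281 -0.01318918 -0.73537145] [ 0.53490198 -0.01527981  0.05657935]
```

View pics/w12.png

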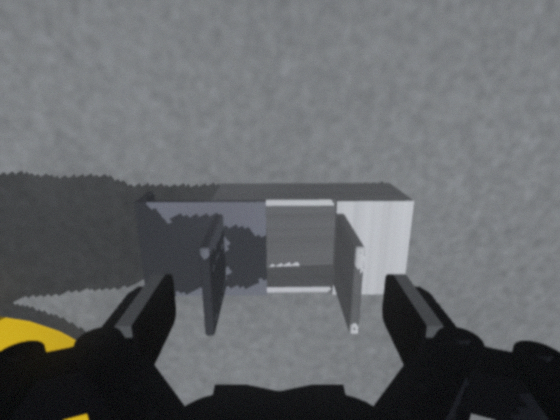

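Call:
jog_arm(commands=[[[0, 0, 0.005, 0, 0, 0], [0, 0, 0.02, 0, 0, 0], [0, 0, 0.04, 0, 0, 0], [0, 0, 0.065, 0, 0, 0], [0, 0, 0.09, 0, 0, 0], [0, 0, 0.115, 0, 0, 0], [0, 0, 0.14, 0, 0, 0], [0, 0, 0.16, 0, 0, 0], [0, 0, 0.17, 0, 0, 0], [0, 0, 0.17, 0, 0, 0], [0, 0, 0.17, 0, 0, 0]]])

```text
time_s: 21.65
eef_pos: [0.5345, -0.0152, 0.2258]
orientation: [[0.019, 0.551, 0.835], [0.009, 0.835, -0.551], [-1.0, 0.018, 0.011]]
wrist_force: [0.2, -0.7, -0.6]
finger_gap: 0.998
```

```bash
python3 - <<'E'
from h import *
s=arm.state(); print(s['finger_gap'],s['wrist_force'],s['eef_pos'])
w=arm.snapshot("wrist");k=arm.calibration("wrist")
im=arm.snapshot("side"); t=arm.snapshot("top")
out=np.hstack([cv2.resize(w,(400,300)),cv2.resize(im[130:270,220:407],(400,300))])
out=np.vstack([out,np.hstack([cv2.resize(t,(400,300)),cv2.resize(t[140:230,90:210],(400,300))])])
cv2.imwrite("pics/end.png",out[:,:,::-1])
for c in ("side","top"):
  print(c,[(np.round(d['at'],3).tolist(),round(d['confidence'],2)) for d in arm.find_in(c,"bead1_center")])
for x in arm.trace("top","bowl_rim")[:2]:
    M=x['mask'].astype(np.uint8)
    c=max(cv2.findContours(M,0,1)[0],key=len); e=cv2.fitEllipse(c); print(x['confidence'],e,onz(arm.calibration("top"),*e[0],.07))
E
```

```text
0.9983562267367154 [ 0.22797137 -0.65181705 -0.61322837] [ 0.53454778 -0.01521501  0.22581972]
side []
top [([0.593, 0.288, 0.034], 0.64)]
0.93 ((142.5961456298828, 185.14230346679688), (71.2894515991211, 74.89480590820312), 65.7896728515625) [0.5696313  0.28990758 0.07      ]
0.64 ((138.0, 183.5), (5.55806303024292, 6.681138515472412), 90.0) [0.57355196 0.30030257 0.07      ]
```

View pics/end.png

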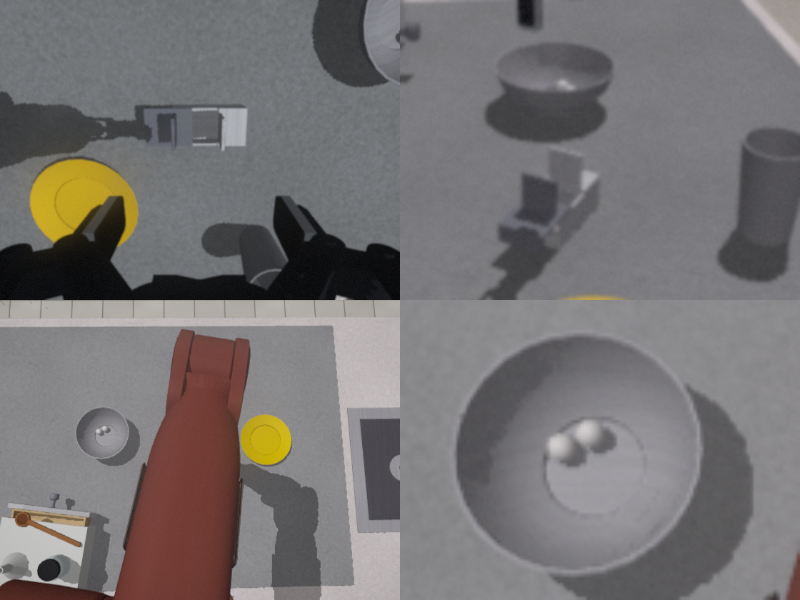

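Both beads are in the bowl and the bowl has not moved. The scoop is standing free, with the gripper well clear above it, so I'm handing in.

```bash
python3 -c "
from workcell import arm
print(arm.hand_in())"
```

```text
the job is handed in; nothing more can be done
None
```

The job is done and handed in at about 22 s of the 50 s allowed; the hand-in reported no verdict.

**What I did:** I pinched the scoop shut by its ribs and carried it level to the bowl. There I tipped it nose-down 45° and eased the fingers apart in three steps, so both beads rolled into the bowl. I then levelled the scoop and carried it back to where it had stood. I set it down until the wrist force turned upward (about 9 N), and only then let go and backed off 17 cm.

**Last checks:**
- **Beads:** the top picture shows both lying in the bowl.
- **Bowl:** the fitted rim centre shifted by less than 1 mm between the first and last pictures.
- **Scoop:** it stands upright on the slab, about 30 cm from the bowl's centre. The gripper touches nothing.

**What disagreed or went less cleanly:**
- **First pinch:** as the fingers closed, the arm was pushed about 8 mm aside and the wrist force rose to about 31 N upward. It cleared on lifting.
- **Release:** the force briefly read about −3 N during the first opening step, so the fingers may have lifted the scoop slightly before letting go.
- **Bead detector:** in the last pictures it found only one bead in the top view and none in the side view. That both are in the bowl rests on what I saw in the pictures.

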